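# Open the tape stand and hang a roll on it

## Task

Unlock the tape stand: draw the lock pin straight up out of the end of its bar and park it upright in the stand's side notch, pushed well in, with its neck in the slot and its collar resting flat on the plate. Then take the big roll of masking tape out of the rack, pass it over the end of the bar and leave it hanging there between the end block and the post. Leave the small roll, the bottle, the jar and the scraper standing or lying where they are.

Things in the scene. Friction and masses are not known exactly. Their poses are not given: they have to be found in the camera images.
- stand: fixed tape stand; origin under the centre of its dark base plate (170 x 100 x 8 mm), z up. A square post (24 mm, up to z = 131 mm) at x = +60 mm carries a level round bar along x, free end at -x, that ends in a bored block. The park plate with the side notch sticks out on the post's +y side
- bore_mouth (a point): centre of the bore's upper mouth, on top of the bar's end block (aluminium, 30 x 30 x 30 mm, centred on the bar's axis at stand x = -60 mm, top at z = 140 mm); vertical through bore of 16 mm. Axes as the stand's
- bar_mid (a point): middle of the bar, on its axis, 125 mm above the bench; steel bar of 16 mm diameter, bare from 45 mm on the free end's side (-x) to 48 mm on the post's side (+x). Axes as the stand's (x along the bar)
- notch_seat (a point): where the pin's axis belongs when parked, level with the park plate's top (100 mm above the bench). Plate: steel, 5 mm thick, 50 mm wide along x, its 11 mm wide slot (the side notch) open towards the stand's +y; the slot's closed end is 5.5 mm further in (-y). Axes as the stand's
- notch_mouth (a point): middle of the slot's flared open mouth (about 32 mm wide there), 30 mm out from the seat along the stand's +y, level with the plate's top
- pin: loose steel lock pin, 94 mm long, in the bore at first with its collar on the end block; origin at its lower tip, z along it to the grip. From the tip: shank of 14 mm diameter to 42 mm, neck of 8 mm from 42 to 55 mm (only the neck fits the notch, entering from the side), collar of 24 mm from 55 to 60 mm, dark round grip of 16 mm from 60 to 94 mm
- pin_collar (a point): on the pin's axis at the underside of the collar
- pin_grip (a point): on the pin's axis in the grip, 12 mm below its top, where to pinch it
- rack: fixed plywood rack, 110 (x) x 150 (y) mm; origin at the centre of its underside. Two slots side by side at y = -45 and +45 mm, each between two 4 mm fins with 27 mm between them, up to z = 55 mm; in each a roll stands on edge, its axis along the rack's y. Which roll is in which slot varies
- big_roll: loose roll of masking tape, outer diameter 104 mm, hole about 74 mm clear, 24 mm wide; origin at the centre of one face, z along the roll's axis through it. Stands on edge in a rack slot, its top edge at about 123 mm height
- big_roll_centre (a point): centre of the big roll
- small_roll: loose small roll, diameter 80 mm, 24 mm wide, narrow core; origin at the centre of one face, z along its axis. Stands on edge in the other slot of the rack; to be left there
- white_bottle: loose white bottle with a blue cap, 62 mm diameter, 185 mm high; origin at the centre of its underside. Stands beside the bar's free end; a bystander
- jar: loose jar with a black lid, 68 mm diameter, 107 mm high; origin at the centre of its underside. Stands on the other side of the bar's free end; a bystander
- scraper_tool: loose scraper lying flat, steel blade 100 mm wide, red handle, 164 mm long, 14 mm high; origin at the middle of the underside, y along it; a bystander

How it is judged:
On the way, in this order (a step that is already met when the one before it is completed fails the run):
1. the pin is drawn: its tip is above the bore's mouth (z of pin in the frame of bore_mouth above 0.001 m), for 0.1 s.
2. the pin stands parked in the side notch, collar on the plate, let go (horizontal distance between pin_collar and notch_seat below 0.009 m and z of pin_collar in the frame of notch_seat between -0.003 and 0.004 m and angle between pin's own z axis and vertical below 0.12 rad and contact force between pin and the fingers below 0.1 N), for 0.2 s.
3. the big roll is on the bar between the end block and the post (x of big_roll_centre in the frame of bar_mid between -0.036 and 0.04 m and y of big_roll_centre in the frame of bar_mid between -0.02 and 0.02 m and z of big_roll_centre in the frame of bar_mid between -0.045 and -0.015 m and angle between the z axis of big_roll and the x axis of stand, either way round below 0.35 rad), for 0.2 s.
At the end, for the whole second after the job is handed in: Pin parked upright (within 0.12 rad) within 9 mm of the seat, collar -3 to +4 mm off the plate; big roll on the bare bar, its centre 15 to 45 mm below the bar's axis, within 20 mm sideways, -36 to +40 mm of mid along it, axes within 0.35 rad; both at rest (all of step 3 and horizontal distance between pin_collar and notch_seat below 0.009 m and z of pin_collar in the frame of notch_seat between -0.003 and 0.004 m and angle between pin's own z axis and vertical below 0.12 rad and linear speed of big_roll below 0.05 m/s and linear speed of pin below 0.03 m/s); the robot touches nothing.
It fails at once if the small roll is moved more than 25 mm (distance of small_roll from where it was at the start of the episode above 0.025 m).
It fails at once if the white bottle is moved more than 25 mm or tipped over (distance of white_bottle from where it was at the start of the episode above 0.025 m or angle between white_bottle's own z axis and vertical above 0.4 rad).
It fails at once if the jar is moved more than 25 mm or tipped over (distance of jar from where it was at the start of the episode above 0.025 m or angle between jar's own z axis and vertical above 0.4 rad).
It fails at once if the scraper tool is moved more than 25 mm (distance of scraper_tool from where it was at the start of the episode above 0.025 m).
It also fails if it takes over 61 s, if anything falls off the work surface, if the arm or the gripper's body presses on something with over 40 N, if the wrist force passes 120 N, or if a joint passes its speed limit or range.

## Robot

A 6-joint arm with a two-finger parallel gripper is mounted at the origin on a cart in front of the work surface, level with it; the furniture and walls round the work are solid. World frame = base frame: x ahead of the robot, y to its left, z up, the work surface at z = 0. Lengths are in m, angles in rad, forces in N, time in s.
With the tool pointing down it reaches from about 0.275 to 0.725 m from the base axis. Payload 5.6 kg.
Tool frame: the origin (TCP) lies midway between the tips of the shut fingers; the grasp point (between the pads) lies 19 mm behind it; z points along the fingers, y is the line along which they close (so a half turn about z gives the same grasp; the last joint's range is limited). The gripper opens to 85 mm and grips with 20 to 120 N. Pads are 22 mm wide; open, the fingers measure 114 mm over their backs; the gripper's body (76 mm by 85 mm) begins 54 mm behind the grasp point. The pads swing forward as they close: fully open they stand 13 mm farther back than shut.
Start: joints at [1.603, 0.255, 0.108, 0, -1.424, -0.285], TCP at [0.138, 0.533, 0.231] pointing down, gripper open.
Joint ranges: [-2.95, 2.95], [-1.21, 1.97], [-1.09, 1.5], [-2.87, 1.71], [-2.94, -0.07], [-3.05, 3.05]. Speed limits (rad/s): [2.57, 2.57, 3.14, 3.14, 3.14, 3.14].

## Interface

Orientations are given as a rotation vector (axis times angle).
In Python, from workcell import telemetry, cams, hand_in gives the robot as it stands.
- The arm moves only by the tool play_rows, never from a script. Its argument "targets" is a list of rows, each a list of 7 numbers: the closure, from 0 (fully open) to 1 (shut), then the shift along the tool's x, y, z each as a share of 40 mm, from -1 to 1, then the turn, a rotation vector about the tool's x, y, z each as a share of 5 degrees, from -1 to 1. A call has 1 to 12 rows; each row shifts and turns the commanded pose from where the row before left it, along the tool's axes as they then stand; what a row does not reach is not made up. A row lasts 1/12 s, in which the tool goes at most 41.7 mm and 7.16 degrees, less where a joint would pass 70% of its speed; a pose out of reach is approached as far as the arm can. A call with a number of a shift or a turn outside -1 to 1 is refused whole. A call with a gripper value outside its range is refused whole. The fingers move at their own pace and stop on an object; "grip_force" is the grip in N (left out, the last holds). Time passes only in rows, so rows that do not move let the fingers close. It gives the time, the measured TCP pose, the force, the opening and the grip force at its end, in the units of the state.
- telemetry.get_state(): the state, without advancing time (a new reading comes with each control period).
- cams.read_camera(name): name is "scene" or "top" or "wrist"; returns a dict with "image" (400x640x3 uint8, red, green, blue), "intrinsics" (3x3 intrinsics, pixels), "eye" and "attitude" of the camera in the world. Camera axes: x right, y up, looking along -z (the intrinsics and any distortion apply to the point x, -y, -z); pixel columns grow to the right and rows downward; lengths in m; the calibration is good to about 2 mm. The wrist camera is an equidistant fisheye: a pixel r from the principal point sees the ray r / f radians off the axis. A picture is of the moment at which its call begins. There is no depth.
- hand_in(): hands the job in; it is judged then, once.
The state is a dict: "time": time; "joint_pos": joint angles; "joint_velocities": joint speeds; "joint_efforts": joint torques, N m; "tcp_pos": TCP position; "eef_rot": TCP orientation; "wrist_force": force on the tool from outside, world axes, zero at the start; "moment": the same for the moment, N m; "width": opening from 0.0 (shut) to 1.0 (fully open); "gripper_force": force on a finger pad.
Only numpy, scipy, OpenCV 4.12 (cv2) and the standard library are available. Lean on these libraries where they do the work, as an engineer would, in place of code of your own. Each camera call takes 0.05 s, during which the arm holds its last target. There are 200 camera calls.

## Working session

There is one attempt and no reset: what is moved stays moved. The work goes in short steps, Python scripts to look and compute and a tool call to move; the robot and the scene stay as the last step left them, time stands still between calls to the robot, and variables do not carry over. Pictures are saved under pics/ and viewed, at most 10 in all, crops included, and the job is handed in when it is done.

Besides the shell and the picture viewer there is one more tool, called after "Call:" as name([rows], argument=value, ...), one row to a line, values as JSON. play_rows: Moves the arm, as the interface text tells. Shift numbers are shares of 40 mm and turn numbers shares of 5 degrees, none past 1 either way. Its arguments: {"type":"object","properties":{"targets":{"type":"array","items":{"type":"array","items":{"type":"number","minimum":-1,"maximum":1}}},"grip_force":{"type":"number"}},"required":["targets"]}

```bash
mkdir -p pics; ls
cat > h.py <<'E'
import numpy as np, cv2, pickle
from scipy.spatial.transform import Rotation as R
from workcell import telemetry, cams
def grab(n,f):
    c=cams.read_camera(n); cv2.imwrite('pics/'+f+'.png',c['image'][:,:,::-1]); pickle.dump(c,open('pics/'+f+'.pkl','wb')); return c
def load(f): return pickle.load(open('pics/'+f+'.pkl','rb'))
def rot(c):
    a=np.array(c['attitude'],float)
    return a if a.shape==(3,3) else R.from_rotvec(a).as_matrix() if a.size==3 else R.from_quat(a).as_matrix()
def ray(c,u,v,fish=False):
    K=np.array(c['intrinsics']); x=(u-K[0,2])/K[0,0]; y=(v-K[1,2])/K[1,1]
    if fish:
        r=np.hypot(x,y); s=np.sin(r)/max(r,1e-9); d=np.array([x*s,-y*s,-np.cos(r)])
    else: d=np.array([x,-y,-1.])
    return np.array(c['eye'],float), rot(c)@d
def onz(c,u,v,z,fish=False):
    e,d=ray(c,u,v,fish); return e+d*(z-e[2])/d[2]
def proj(c,p,fish=False):
    K=np.array(c['intrinsics']); q=rot(c).T@(np.array(p)-np.array(c['eye'])); x,y,z=q[0],-q[1],-q[2]
    if fish:
        r=np.hypot(x,y); t=np.arctan2(r,z); x,y,z=x/r*t,y/r*t,1
    return np.array([K[0,0]*x/z+K[0,2],K[1,1]*y/z+K[1,2]])
E
python3 - <<'E'
from h import *
for n in ['scene','top','wrist']:
    c=grab(n,n+'0'); print(n,c['intrinsics'],c['eye'],c['attitude'],c.keys())
print(telemetry.get_state())
E
```

```text
pics
scene [[396.99509735   0.         316.55254346]
 [  0.         396.99509735 199.53294444]
 [  0.           0.           1.        ]] [0.05025912 0.26152885 0.83414927] [ 0.4057617  -0.75526843 -2.01103029] dict_keys(['image', 'intrinsics', 'eye', 'attitude'])
top [[369.28324205   0.         316.34497469]
 [  0.         369.28324205 206.58293333]
 [  0.           0.           1.        ]] [-0.13010401 -0.04662613  1.02149823] [ 0.51383645 -0.54201666 -1.53665884] dict_keys(['image', 'intrinsics', 'eye', 'attitude'])
wrist [[309.70691629   0.         325.86351283]
 [  0.         309.70691629 198.52930613]
 [  0.           0.           1.        ]] [0.20233666 0.51634247 0.37292075] [-0.19159636  0.24496072 -1.81047495] dict_keys(['image', 'intrinsics', 'eye', 'attitude'])
{'time': 0.15, 'joint_pos': array([ 1.60256602e+00,  2.55563878e-01,  1.07274896e-01, -3.13197293e-04,
       -1.42391594e+00, -2.84624416e-01]), 'joint_velocities': array([-0.00155768, -0.0033196 ,  0.00429373,  0.00276061,  0.00066802,
       -0.00120616]), 'joint_efforts': array([-2.13882027e-03, -3.86941087e+01,  2.38078880e+01,  5.36677122e+00,
       -4.62791810e-03, -1.44690702e-06]), 'tcp_pos': array([0.13745386, 0.53214709, 0.23062405]), 'eef_rot': array([ 3.11508122e+00, -3.96016215e-01, -1.31911944e-04]), 'wrist_force': array([ 0.4489826 , -0.4866321 ,  0.18202951]), 'moment': array([ 0.01275336,  0.052062  , -0.01370577]), 'gripper_force': 0.0, 'width': 1.0004200437870336}
```

View pics/top0.png

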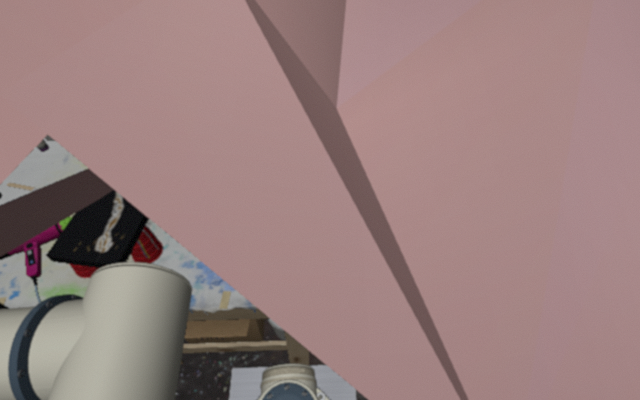

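View pics/scene0.png

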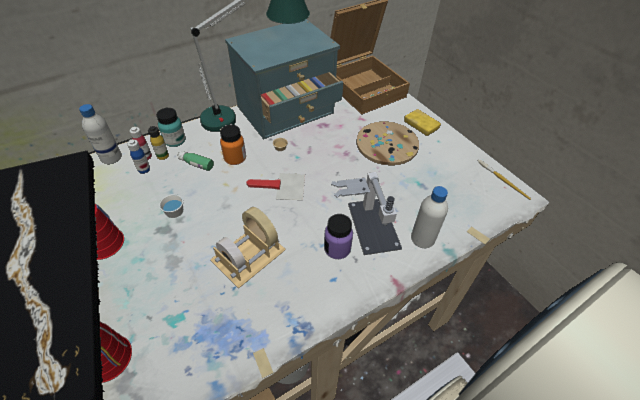

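The top view is blocked by a wall, with only the painting visible at its lower left. The scene view shows the rack at about (248,250), jar (338,237), stand (375,215), pin (390,205), bottle (430,217) and scraper (280,185).

Run:
```python
from h import *
im=cv2.imread('pics/scene0.png')
cv2.imwrite('pics/crop1.png',cv2.resize(im[160:290,200:460],None,fx=3,fy=3,interpolation=cv2.INTER_CUBIC))
c=load('scene0')
for u,v in [(365,253),(402,247),(338,255),(425,243),(240,283),(285,245)]: print(u,v,onz(c,u,v,0).round(3))
```

```text
365 253 [ 0.446 -0.135  0.   ]
402 247 [ 0.412 -0.226  0.   ]
338 255 [ 0.476 -0.074  0.   ]
425 243 [ 0.391 -0.284  0.   ]
240 283 [0.53  0.165 0.   ]
285 245 [0.569 0.024 0.   ]
```

View pics/crop1.png

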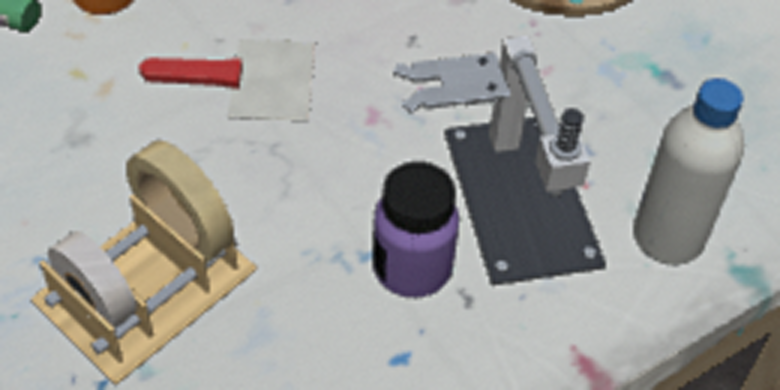

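View pics/wrist0.png

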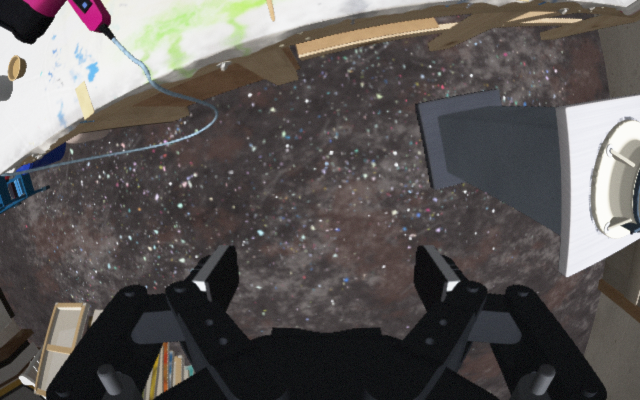

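The crop shows the base plate corners at crop (445,131), (490,283), (606,267), the pin grip at (572,122), the notch arms opening to image left at (400,85), the big roll in the rack's far slot around (180,200), and rack corners at (118,384), (257,267), (32,300). The wrist view shows only the floor and the table edge.

```bash
cat > m.py <<'E'
from h import *
c=load('scene0'); im=c['image']; hsv=cv2.cvtColor(im,cv2.COLOR_RGB2HSV)
def full(x,y): return (200+(x+.5)/3-.5,160+(y+.5)/3-.5)
P=[onz(c,*full(*q),0.008)[:2] for q in [(445,131),(490,282),(606,266)]]
print('stand corners',np.round(P,4), np.linalg.norm(P[1]-P[0]),np.linalg.norm(P[2]-P[1]))
ex=(P[0]-P[1]); a=np.arctan2(ex[1],ex[0]); ey=P[1]-P[2]; a2=np.arctan2(ey[1],ey[0])-np.pi/2
print('yaw',a,a2); 
yaw=(a*170+a2*100)/270; X=np.array([np.cos(yaw),np.sin(yaw)]);Y=np.array([-X[1],X[0]])
O=np.mean([P[0]+X*-.085-Y*.05,P[1]+X*.085-Y*.05,P[2]+X*.085+Y*.05],0); print('O',O,'bore',O-.06*X)
# pin grip top 140+39=179 top
print('grip top',onz(c,*full(573,112),0.174), 'collar',onz(c,*full(566,151),0.143))
S=lambda x,y,z: np.append(O+x*X+y*Y,z)
for n,p in dict(gripTop=S(-.06,0,.179),boreTopCorner=S(-.075,-.015,.14),postTop=S(.06,0,.131),baseFarR=S(.085,-.05,.008)).items():
    u=proj(c,p); print(n,((u-[200,160])*3+1).round(1))
# rack
Q=[onz(c,*full(*q),0.0)[:2] for q in [(32,303),(118,384),(257,270)]]
print('rack',np.round(Q,4),np.linalg.norm(Q[1]-Q[0]),np.linalg.norm(Q[2]-Q[1]))
d=Q[2]-Q[1]; e=Q[1]-Q[0]; print('ang y',np.arctan2(d[1],d[0]),'ang x',np.arctan2(e[1],e[0]))
E
python3 m.py
python3 - <<'E'
from m import *
# masks
lab=dict(jarlid=((0,0,0),(180,255,45)),)
m=(hsv[:,:,2]<70).astype(np.uint8)
n,l,s,ce=cv2.connectedComponentsWithStats(m[160:290,200:460])
for i in range(1,n):
    if s[i,4]>25: print('dark',s[i],ce[i])
m=cv2.inRange(hsv,(10,60,90),(28,200,255))[160:290,200:460]
n,l,s,ce=cv2.connectedComponentsWithStats(m)
for i in range(1,n):
    if s[i,4]>25: print('tan',s[i],ce[i])
m=cv2.inRange(hsv,(100,120,60),(120,255,255))[160:290,200:460]
n,l,s,ce=cv2.connectedComponentsWithStats(m)
for i in range(1,n):
    if s[i,4]>25: print('blue',s[i],ce[i])
E
```

```text
stand corners [[ 0.596  -0.1864]
 [ 0.4429 -0.126 ]
 [ 0.4059 -0.218 ]] 0.1645133719470666 0.09914205995297946
yaw -0.3756575432664828 -0.3829517755186378
O [ 0.50175224 -0.20275402] bore [ 0.44599592 -0.18059025]
grip top [ 0.45286047 -0.18799373  0.174     ] collar [ 0.44376026 -0.18014762  0.143     ]
gripTop [572.  117.5]
boreTopCorner [589.1 164.2]
postTop [520.8  46.9]
baseFarR [550.  114.8]
rack [[0.6228 0.2017]
 [0.5197 0.1723]
 [0.5566 0.0298]] 0.10720202249492355 0.14711065309959828
ang y -1.317259112143482 ang x -2.8630920600551213
stand corners [[ 0.596  -0.1864]
 [ 0.4429 -0.126 ]
 [ 0.4059 -0.218 ]] 0.1645133719470666 0.09914205995297946
yaw -0.3756575432664828 -0.3829517755186378
O [ 0.50175224 -0.20275402] bore [ 0.44599592 -0.18059025]
grip top [ 0.45286047 -0.18799373  0.174     ] collar [ 0.44376026 -0.18014762  0.143     ]
gripTop [572.  117.5]
boreTopCorner [589.1 164.2]
postTop [520.8  46.9]
baseFarR [550.  114.8]
rack [[0.6228 0.2017]
 [0.5197 0.1723]
 [0.5566 0.0298]] 0.10720202249492355 0.14711065309959828
ang y -1.317259112143482 ang x -2.8630920600551213
dark [ 7  0  6 10 35] [9.8        5.02857143]
dark [186  37   8  13  54] [189.35185185  43.11111111]
dark [149  42  14  29  76] [154.26315789  53.09210526]
dark [127  54  25  24 464] [139.07758621  65.63362069]
dark [157  72  23  23  63] [165.47619048  86.80952381]
dark [124  79   5  15  52] [126.26923077  86.30769231]
dark [181  85  20   7  41] [191.97560976  88.85365854]
dark [226 111  31  19 215] [242.75813953 122.85116279]
tan [24  0 14  5 31] [30.64516129  1.58064516]
tan [173   0  35   5  95] [191.87368421   1.50526316]
tan [  11   47   74   81 2277] [51.76679842 87.17303469]
tan [220 103  40  27 374] [246.20320856 118.32887701]
blue [232  26  15  16 189] [238.95238095  33.83068783]
```

```bash
python3 - <<'E' | tail -12
from m import *
def loc(p): q=p[:2]-O; return np.round([q@X,q@Y],4)
for n,q,z in [('mouthA',(398,72),.1),('mouthB',(408,107),.1),('slotend',(441,86),.1),('platecornerNear',(505,95),.1),('postTopL',(500,42),.131),('lid',(420,190),.107),('cap',(720,88),.185)]:
    p=onz(c,*full(*q),z); print(n,p.round(4),loc(p))
# rack in world
d=-1.31; y=np.array([np.cos(d),np.sin(d)]); x=np.array([-y[1],y[0]])
x=-x # towards robot
Cn=np.mean([Q[0]+.055*x+.075*y,Q[1]-.055*x+.075*y,Q[2]-.055*x-.075*y],0)
b=Cn+.045*y; print('rack C',Cn,'big',b, 'dist',np.hypot(*b))
for dz in (.071+.052,):
    print(((proj(c,[*b,dz])-[200,160])*3+1).round(1))
E
```

```text
[0.5197 0.1723]
 [0.5566 0.0298]] 0.10720202249492355 0.14711065309959828
ang y -1.317259112143482 ang x -2.8630920600551213
mouthA [ 0.6094 -0.1394  0.1   ] [0.0766 0.0986]
mouthB [ 0.5722 -0.125   0.1   ] [0.0367 0.0982]
slotend [ 0.5775 -0.1616  0.1   ] [0.0552 0.0663]
platecornerNear [ 0.5419 -0.2015  0.1   ] [0.0368 0.016 ]
postTopL [ 0.5709 -0.2135  0.131 ] [0.0683 0.0155]
lid [ 0.4915 -0.0826  0.107 ] [-0.054   0.1079]
cap [ 0.4087 -0.289   0.185 ] [-0.0546 -0.1145]
rack C [0.5905369 0.1151787] big [0.60214015 0.07170038] dist 0.6063940153746353
[172.6 161.1]
```

Call:
play_rows([
  [0,0,0,-0.1,0,0,1],
  [0,0,0,-0.1,0,0,1],
  [0,0,0,-0.1,0,0,1],
  [0,0,0,-0.1,0,0,1],
  [0,0,0,-0.1,0,0,1],
  [0,0,0,-0.1,0,0,1],
  [0,0,0,-0.1,0,0,1],
  [0,0,0,-0.1,0,0,1],
  [0,0,0,-0.1,0,0,1],
  [0,0,0,-0.1,0,0,1],
  [0,0,0,-0.1,0,0,1],
  [0,0,0,-0.1,0,0,1],
])

```text
time: 1.15
tcp_pos: [0.1375, 0.5323, 0.2791]
eef_rot: [2.496, -1.906, 0.001]
wrist_force: [0.1, 0.0, 0.5]
width: 0.999
gripper_force: 0.0
```

Call:
play_rows([
  [0,0,0,0,0,0,1],
  [0,0,0,0,0,0,1],
  [0,0,0,0,0,0,1],
  [0,0,0,0,0,0,1],
  [0,0,0,0,0,0,1],
  [0,0,0,0,0,0,1],
  [0,0,0,0,0,0,1],
  [0,0,0,0,0,0,0.45],
  [0,0.3,-0.3,0,0,0,0],
  [0,0.6,-0.6,0,0,0,0],
  [0,0.7,-0.7,0,0,0,0],
  [0,0.7,-0.7,0,0,0,0],
])

```text
time: 2.15
tcp_pos: [0.1891, 0.4115, 0.2785]
eef_rot: [1.763, -2.599, 0.002]
wrist_force: [0.7, -0.1, 0.2]
width: 1.002
gripper_force: 0.0
```

Call:
play_rows([
  [0,0.7,-0.7,0,0,0,0],
  [0,0.7,-0.7,0,0,0,0],
  [0,0.7,-0.7,0,0,0,0],
  [0,0.7,-0.7,0,0,0,0],
  [0,0.7,-0.7,0,0,0,0],
  [0,0.7,-0.7,0,0,0,0],
  [0,0.7,-0.7,0,0,0,0],
  [0,0.7,-0.7,0,0,0,0],
  [0,0.7,-0.7,0,0,0,0],
  [0,0.7,-0.7,0,0,0,0],
  [0,0.7,-0.7,0,0,0,0],
  [0,0.7,-0.7,0,0,0,0],
])

```text
time: 3.15
tcp_pos: [0.3766, -0.0256, 0.2794]
eef_rot: [-1.763, 2.6, 0.0]
wrist_force: [1.2, 0.9, 0.2]
width: 0.999
gripper_force: 0.0
```

Call:
play_rows([
  [0,0.7,-0.7,0,0,0,0],
  [0,0.7,-0.7,0,0,0,0],
  [0,0.7,-0.7,0,0,0,0],
  [0,0.4,-0.4,0,0,0,0],
  [0,0.2,-0.2,0,0,0,0],
  [0,0,0,0,0,0,0],
  [0,0,0,0,0,0,0],
])

```text
time: 3.73
tcp_pos: [0.4367, -0.1637, 0.2789]
eef_rot: [1.761, -2.601, -0.001]
wrist_force: [-0.6, -0.5, -0.5]
width: 1.002
gripper_force: 0.0
```

```bash
python3 - <<'E' | tail -8
from m import *
w=grab('wrist','wrist1')
s=telemetry.get_state(); print(s['tcp_pos'],s['eef_rot'],rot(w)@[0,0,-1],w['eye'])
S=lambda x,y,z: np.append(O+x*X+y*Y,z)
for n,p in dict(gripTop=S(-.06,0,.179),bore=S(-.06,0,.14),post=S(.06,0,.131),seat=S(.057,.068,.1),c1=S(-.085,.05,.008),c2=S(.085,.05,.008)).items(): print(n,proj(w,p,True).round(1))
E
```

```text
ang y -1.317259112143482 ang x -2.8630920600551213
[ 0.43664045 -0.16313129  0.27923371] [-1.76301635e+00  2.60015147e+00  7.41086183e-04] [ 0.09918359  0.24925097 -0.96334655] [ 0.41100019 -0.22567498  0.4213122 ]
gripTop [306.1 183.4]
bore [308.7 174.1]
post [192.2 174. ]
seat [211.6 226.3]
c1 [332.5 191.3]
c2 [214.1 191.8]
```

View pics/wrist1.png

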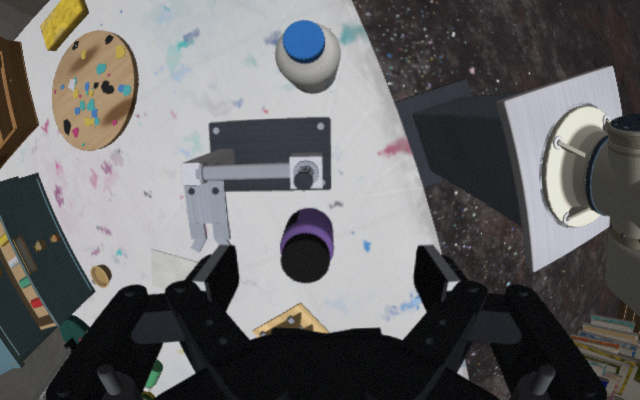

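The wrist view shows the base plate at (210–330,118–190), the pin grip at (304,181), the block at (307,170), the post at (194,172), the slot near (207,230), jar lid at (305,258) and bottle cap at (304,41).

Run:
```python
from h import *
im=cv2.imread('pics/wrist1.png')
cv2.imwrite('pics/crop2.png',cv2.resize(im[112:262,175:340],None,fx=4,fy=4,interpolation=cv2.INTER_CUBIC))
```

```text
(no output)
```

View pics/crop2.png

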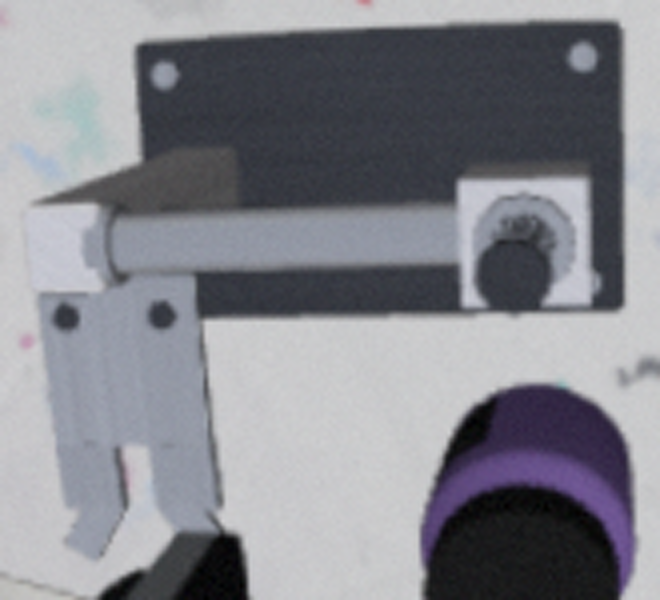

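The crop gives block-top corners (457,180), (590,180), (592,306), (459,306), grip top (514,272), base corners (137,45), (621,22), (623,309), slot closed end (136,446) with edges x≈121–152, and tips at (90,555) and beyond.

```bash
cat > m2.py <<'E'
from h import *
w=load('wrist1')
f=lambda x,y:(175+(x+.5)/4-.5,112+(y+.5)/4-.5)
P=lambda x,y,z: onz(w,*f(x,y),z,True)
B=np.array([P(*q,.14)[:2] for q in [(457,180),(590,180),(592,306),(459,306)]])
Bc=B.mean(0); T=np.array([P(*q,.131)[:2] for q in [(25,205),(101,205),(108,290),(36,292)]]); Tc=T.mean(0)
D=np.array([P(*q,.008)[:2] for q in [(137,45),(621,22),(623,310)]])
if __name__=='__main__':
    print('block',Bc,'sides',np.linalg.norm(np.roll(B,1,0)-B,axis=1).round(4))
    v=B[0]+B[3]-B[1]-B[2]; print('yaw block',np.arctan2(v[1],v[0]))
    v=Tc-Bc; print('post',Tc,'d',np.hypot(*v),'yaw',np.arctan2(v[1],v[0]),np.linalg.norm(np.roll(T,1,0)-T,axis=1).round(4))
    v=D[0]-D[1]; print('base',np.hypot(*v),np.arctan2(v[1],v[0]),np.linalg.norm(D[2]-D[1]), 'O',(D[0]+D[2])/2)
    g=P(514,272,.179); print('grip top',g)
    yaw=-.379; X=np.array([np.cos(yaw),np.sin(yaw)]);Y=np.array([-X[1],X[0]]); O=Bc+.06*X; print('O from block',O)
    for n,q in [('slotendL',(121,446)),('slotendR',(152,446)),('slotL',(121,500)),('slotR',(152,500)),('tip',(90,555)),('platecornerL',(50,400)),('platecornerR',(208,400))]:
        p=P(*q,.1)[:2]; r=p-O; print(n,p.round(4),'stand',np.round([r@X,r@Y],4))
E
python3 m2.py
```

```text
block [ 0.44804598 -0.18301157] sides [0.0298 0.0305 0.0297 0.0312]
yaw block -0.3832201928985441
post [ 0.55829089 -0.22563506] d 0.11819772043206547 yaw -0.3689236584677029 [0.0229 0.0218 0.0219 0.021 ]
base 0.1674227105777176 -0.36361574339852454 0.09807525858126467 O [ 0.5033209  -0.20438839]
grip top [ 0.4470424  -0.18432774  0.179     ]
O from block [ 0.50378809 -0.20521107]
slotendL [ 0.586  -0.1671] stand [0.0623 0.0658]
slotendR [ 0.5767 -0.1636] stand [0.0524 0.0656]
slotL [ 0.5945 -0.1521] stand [0.0647 0.0829]
slotR [ 0.585  -0.1487] stand [0.0545 0.0826]
tip [ 0.6137 -0.1398] stand [0.0779 0.1015]
platecornerL [ 0.6008 -0.1879] stand [0.0838 0.052 ]
platecornerR [ 0.5539 -0.1698] stand [0.0335 0.0514]
```

Call:
play_rows([
  [0,0.19,-0.22,0.4,0,0,0],
  [0,0.19,-0.22,0.6,0,0,0],
  [0,0,0,0.8,0,0,0],
  [0,0,0,0.6,0,0,0],
  [0,0,0,0.4,0,0,0],
  [0,0,0,0.2,0,0,0],
  [0,0,0,0.1,0,0,0],
  [0,0,0,0,0,0,0],
  [0,0,0,0,0,0,0],
])

```text
time: 4.53
tcp_pos: [0.4484, -0.1842, 0.1566]
eef_rot: [-1.763, 2.598, -0.003]
wrist_force: [-0.4, -0.6, 0.6]
width: 1.002
gripper_force: 0.0
```

Run:
```python
from h import *
w=grab('wrist','wrist2'); print(telemetry.get_state()['tcp_pos'])
print(proj(w,[.4475,-.1837,.179],True))
im=w['image']; cv2.imwrite('pics/crop3.png',cv2.resize(im[130:330,180:470,::-1],None,fx=2.5,fy=2.5))
```

```text
[ 0.44856877 -0.18435438  0.15673071]
[325.91185029 272.63807124]
```

View pics/crop3.png

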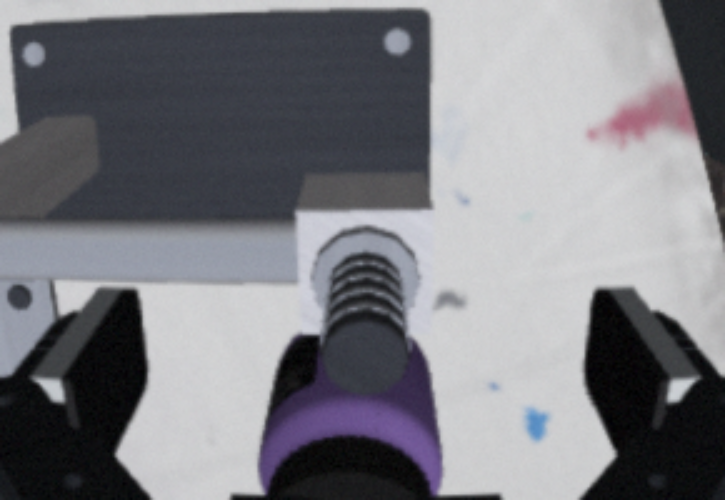

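The grip top is at (366,355) in the crop, centred between the finger edges (147, 585) and matching the prediction. Now close and lift.

Call:
play_rows([
  [0,0,0,0.12,0,0,0],
  [0.3,0,0,0,0,0,0],
  [0.6,0,0,0,0,0,0],
  [1,0,0,0,0,0,0],
  [1,0,0,0,0,0,0],
  [1,0,0,0,0,0,0],
  [1,0,0,0,0,0,0],
  [1,0,0,0,0,0,0],
  [1,0,0,0,0,0,0],
], grip_force=70)

```text
time: 5.33
tcp_pos: [0.4479, -0.1846, 0.1507]
eef_rot: [-1.763, 2.6, -0.001]
wrist_force: [-0.5, -0.0, 2.0]
width: 0.162
gripper_force: 68.2
```

Call:
play_rows([
  [1,0,0,-0.05,0,0,0],
  [1,0,0,-0.1,0,0,0],
  [1,0,0,-0.15,0,0,0],
  [1,0,0,-0.3,0,0,0],
  [1,0,0,-0.3,0,0,0],
  [1,0,0,-0.3,0,0,0],
  [1,0,0,-0.3,0,0,0],
  [1,0,0,-0.3,0,0,0],
  [1,0,0,-0.1,0,0,0],
  [1,0,0,0,0,0,0],
  [1,0,0,0,0,0,0],
])

```text
time: 6.25
tcp_pos: [0.4475, -0.1843, 0.2262]
eef_rot: [-1.763, 2.6, 0.001]
wrist_force: [-0.3, 0.1, -0.8]
width: 0.155
gripper_force: 68.4
```

Run:
```python
from h import *
w=grab('wrist','wrist3'); s=telemetry.get_state(); print(s['tcp_pos'],s['width'])
t=s['tcp_pos']; R0=R.from_rotvec(s['eef_rot']).as_matrix(); tz=t[2]
print('grip top exp',proj(w,t+[0,0,.028],True)); print('tip',proj(w,t+[0,0,-.066],True))
im=w['image']; cv2.imwrite('pics/crop4.png',cv2.resize(im[130:330,180:470,::-1],None,fx=2.5,fy=2.5))
d=R0.T@(np.array([.6045,-.109,t[2]])-t)/.04; print('to premouth',d)
d=R0.T@np.array([-.3635,-.9316,0])*.055/.04; print('in',d)
```

```text
[ 0.44726809 -0.18428261  0.22577264] 0.16234929576548954
grip top exp [324.15694269 278.13829873]
tip [324.89274729 210.63098689]
to premouth [-3.20416289 -2.95409371 -0.00337812]
in [ 1.37496959e+00 -1.02002638e-02 -1.74458059e-04]
```

View pics/crop4.png

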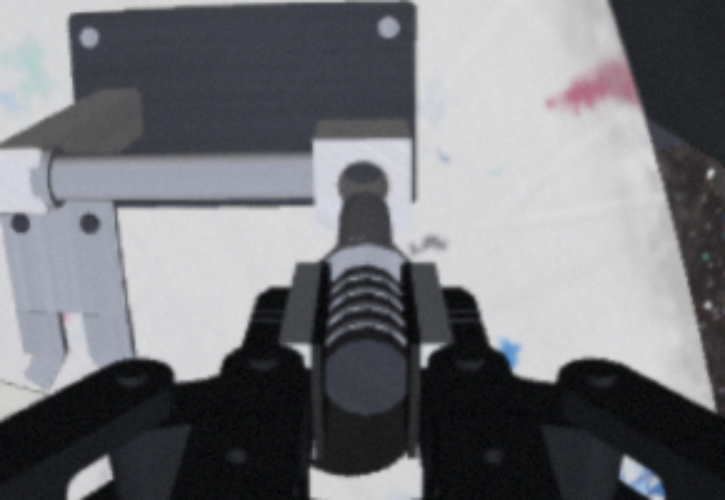

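The pin is held upright, out of the bore (bore visible at crop (362,183), shank above it).

Call:
play_rows([
  [1,-0.25,-0.23,0,0,0,0],
  [1,-0.5,-0.46,0,0,0,0],
  [1,-0.6,-0.55,0,0,0,0],
  [1,-0.6,-0.55,0,0,0,0],
  [1,-0.6,-0.55,0,0,0,0],
  [1,-0.45,-0.41,0,0,0,0],
  [1,-0.2,-0.2,0,0,0,0],
  [1,0,0,0.3,0,0,0],
  [1,0,0,0.5,0,0,0],
  [1,0,0,0.5,0,0,0],
  [1,0,0,0.1,0,0,0],
  [1,0,0,0,0,0,0],
])

```text
time: 7.3
tcp_pos: [0.6037, -0.109, 0.1681]
eef_rot: [1.761, -2.597, -0.004]
wrist_force: [-0.2, -0.5, -0.5]
width: 0.162
gripper_force: 68.6
```

Run:
```python
from h import *
w=grab('wrist','wrist4'); s=telemetry.get_state(); t=s['tcp_pos'];print(t,s['width'],s['wrist_force'])
print('seat',proj(w,[.5845,-.1603,.1],True))
R0=R.from_rotvec(s['eef_rot']).as_matrix(); print('to seat',R0.T@(np.array([.5845,-.1603,.1142])-t)/.04)
im=w['image']; cv2.imwrite('pics/crop5.png',cv2.resize(im[130:330,180:470,::-1],None,fx=2.5,fy=2.5))
```

```text
[ 0.604612   -0.10927954  0.16995652] 0.16510063621540672 [0.48090574 0.1669816  0.32828185]
seat [322.46375414 132.73867295]
to seat [ 1.36927371 -0.00705691  1.39562562]
```

View pics/crop5.png

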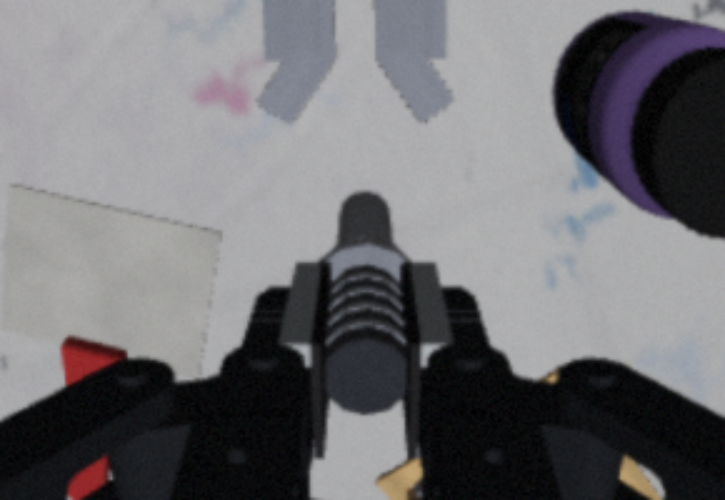

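Slot edges sit at crop x≈337/374 (centre 355), the pin at 366 within perspective; about 1 mm of correction to tool -y. Descend, check height, then slide in.

Call:
play_rows([
  [1,0,-0.03,0.3,0,0,0],
  [1,0,0,0.5,0,0,0],
  [1,0,0,0.4,0,0,0],
  [1,0,0,0.2,0,0,0],
  [1,0,0,0,0,0,0],
  [1,0,0,0,0,0,0],
  [1,0,0,0,0,0,0],
])

```text
time: 7.93
tcp_pos: [0.6069, -0.1099, 0.1163]
eef_rot: [-1.762, 2.598, -0.003]
wrist_force: [-0.5, -0.6, -0.6]
width: 0.16
gripper_force: 68.6
```

Run:
```python
from h import *
s=telemetry.get_state(); t=s['tcp_pos'];print(t,s['width'],s['wrist_force'])
R0=R.from_rotvec(s['eef_rot']).as_matrix(); print('to seat',R0.T@(np.array([.5845,-.1603,.1142])-t)/.04)
c=grab('scene','scene5'); im=c['image']; cv2.imwrite('pics/crop6.png',cv2.resize(im[140:240,300:450,::-1],None,fx=5,fy=5,interpolation=cv2.INTER_CUBIC))
```

```text
[ 0.6068987  -0.10992782  0.11630418] 0.15957011689575967 [-0.47399524 -0.62180531 -0.57934391]
to seat [1.37715387 0.05435062 0.05169375]
```

View pics/crop6.png

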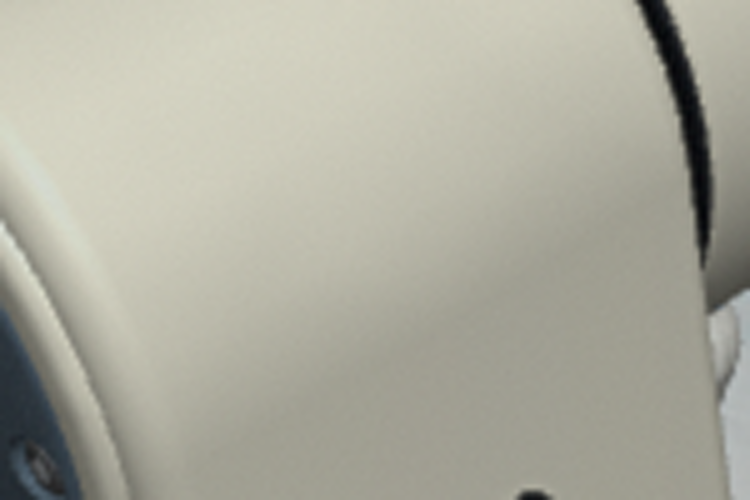

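That view is blocked by the arm; from here on I go by numbers.

Call:
play_rows([
  [1,0.1,0.02,0.04,0,0,0],
  [1,0.2,0,0,0,0,0],
  [1,0.2,0,0,0,0,0],
  [1,0.2,0,0,0,0,0],
  [1,0.1,0,0,0,0,0],
  [1,0,0,0,0,0,0],
  [1,0,0,0,0,0,0],
])

```text
time: 8.57
tcp_pos: [0.5931, -0.1396, 0.113]
eef_rot: [-1.762, 2.601, -0.0]
wrist_force: [-0.0, 0.1, -1.5]
width: 0.162
gripper_force: 68.6
```

```bash
cat > st.py <<'E'
from h import *
s=telemetry.get_state(); t=s['tcp_pos'];print(t.round(4),s['width'],s['wrist_force'].round(1),s['moment'].round(2))
R0=R.from_rotvec(s['eef_rot']).as_matrix(); print('to seat',R0.T@(np.array([.5845,-.1603,.1142])-t)/.04)
E
python3 st.py
python3 - <<'E'
from h import *
w=grab('wrist','wrist6')
g=cv2.cvtColor(w['image'],cv2.COLOR_RGB2GRAY)
for v in (150,160,170,180,190,200,206): print(v,g[v,296:352:2])
E
```

```text
[ 0.5931 -0.1396  0.113 ] 0.16165824788480498 [-0.   0.1 -1.5] [ 0.02 -0.02  0.02]
to seat [ 0.56017143  0.00701467 -0.03094569]
150 [144 151 147 152 150 151 155 151 149 146 150 150 151 153 148 146 146 149
 152 146 141 147 143 145 145 145 144 146]
160 [147 150 152 150 153 156 152 151 146 144 148 151 152 151 150 150 149 148
 153 151 146 144 148 145 146 143 144 146]
170 [146 148 148 144 147 154 155 153 149 145 147 152 151 150 148 150 148 148
 153 147 143 145 146 147 146 146 147 146]
180 [151 150 150 147 153 154 154 153 149 146 145 150 150 151 151 149 148 151
 153 151 147 147 143 149 148 146 144 143]
190 [145 149 141 135 138 143 151 152 138 140 142 147 143 147 149 176 173 174
 181 148 141 143 144 143 142 137 136 137]
200 [147 143 146 145 141 146 149 146 138 183 192 195 195 193 195 192 196 193
 190 137 144 146 146 143 142 141 144 142]
206 [145 145 145 140 142 145 147 146 139 185 194 194 189 161 147 139 154 177
 189 154 143 142 145 146 143 145 144 147]
```

Run:
```python
from h import *
w=load('wrist6')
g=cv2.GaussianBlur(cv2.cvtColor(w['image'],cv2.COLOR_RGB2GRAY),(3,3),0)
for v in range(184,216,2): print(v,''.join('#' if x<100 else '+' if x>165 else '-' for x in g[v,300:350]))
for p in ([.5845,-.1603,.1],[.5825,-.1654,.1]): print(proj(w,p,True))
```

```text
184 --------------------------------------------------
186 --------------------------------------------------
188 --------------------------------------------------
190 -------------------------+++++++++----------------
192 --------------++++++++++++++++++++----------------
194 --------------++++++++++++++++++++----------------
196 --------------++++++++++++++++++++----------------
198 --------------++++++++++++++++++++----------------
200 --------------++++++++++++++++++++----------------
202 --------------++++++++++++++++++++----------------
204 --------------++++++++++++++++++++----------------
206 --------------++++++++--------++++----------------
208 --------------+++++--##########-------------------
210 --------------+++--##############-----------------
212 --------------++-#################----------------
214 -----------------#################----------------
[324.71476218 201.23822009]
[324.64547469 191.06309573]
```

Call:
play_rows([
  [1,0.05,-0.022,0,0,0,0],
  [1,0.15,0,0,0,0,0],
  [1,0.15,0,0,0,0,0],
  [1,0.12,0,0,0,0,0],
  [1,0.08,0,0,0,0,0],
  [1,0,0,0,0,0,0],
  [1,0,0,0,0,0,0],
])

```text
time: 9.2
tcp_pos: [0.5858, -0.1602, 0.1129]
eef_rot: [-1.762, 2.601, -0.0]
wrist_force: [-0.7, 0.3, -0.8]
width: 0.16
gripper_force: 68.6
```

```bash
python3 st.py
python3 - <<'E'
from h import *
w=grab('wrist','wrist7')
g=cv2.GaussianBlur(cv2.cvtColor(w['image'],cv2.COLOR_RGB2GRAY),(3,3),0)
for v in range(196,250,3): print(v,''.join('#' if x<100 else '+' if x>165 else '-' for x in g[v,295:355]))
print(proj(w,[.5845,-.1603,.1],True))
E
```

```text
[ 0.5858 -0.1602  0.1129] 0.16034848377644792 [-0.7  0.3 -0.8] [-0.02 -0.04 -0.01]
to seat [ 0.01405224  0.02850995 -0.03219067]
196 ------------------------------------------------------------
199 ------------------------------------------------------------
202 ------------------------------------------------------------
205 ------------------------------------------------------------
208 ------------------------------------------------------------
211 ------------------------------------------------------------
214 ------------------------------------------------------------
217 ------------------------------------------------------------
220 ------------------------------------------------------------
223 ------------------------------------------------------------
226 -------------------------#############----------------------
229 ------------------#####----------------######---------------
232 ---------------##-------------------------------------------
235 ----#############-----------------------------#############-
238 ---###############----##################-----###############
241 --################-########################-################
244 ############################################################
247 ############################################################
[326.29054187 239.77680438]
```

Call:
play_rows([
  [1,0.02,0,0.03,0,0,0],
  [1,0,0,0.025,0,0,0],
  [1,0,0,0,0,0,0],
  [1,0,0,0,0,0,0],
])

```text
time: 9.58
tcp_pos: [0.5857, -0.1606, 0.1108]
eef_rot: [-1.763, 2.6, -0.0]
wrist_force: [0.6, 0.4, 0.7]
width: 0.161
gripper_force: 69.1
```

```bash
python3 st.py
```

```text
[ 0.5857 -0.1606  0.1108] 0.1614603581192175 [0.6 0.4 0.7] [-0.02  0.12 -0.03]
to seat [ 0.00367395  0.03099212 -0.08439437]
```

Call:
play_rows([
  [1,0,0,0.02,0,0,0],
  [1,0,0,0,0,0,0],
  [1,0,0,0,0,0,0],
])

```text
time: 9.83
tcp_pos: [0.5857, -0.1606, 0.1108]
eef_rot: [-1.763, 2.6, -0.001]
wrist_force: [-2.0, 0.4, 6.3]
width: 0.163
gripper_force: 69.4
```

```bash
python3 st.py
```

```text
[ 0.5857 -0.1606  0.1108] 0.1631794235413181 [-2.   0.4  6.3] [ 0.41  0.84 -0.02]
to seat [ 0.00334384  0.0318964  -0.08599863]
```

Call:
play_rows([
  [1,0,0,-0.015,0,0,0],
  [0.8,0,0,0,0,0,0],
  [0.6,0,0,0,0,0,0],
  [0.3,0,0,0,0,0,0],
  [0,0,0,0,0,0,0],
  [0,0,0,0,0,0,0],
  [0,0,0,0,0,0,0],
  [0,0,0,-0.2,0,0,0],
  [0,0,0,-0.6,0,0,0],
  [0,0,0,-0.8,0,0,0],
  [0,0,0,-0.8,0,0,0],
  [0,0,0,-0.8,0,0,0],
])

```text
time: 10.83
tcp_pos: [0.5853, -0.1608, 0.2407]
eef_rot: [-1.763, 2.6, -0.001]
wrist_force: [0.4, -0.3, 0.5]
width: 1.004
gripper_force: 0.0
```

```bash
python3 st.py
python3 - <<'E'
from h import *
w=grab('wrist','wrist8')
for z in (.105,.139): print(z,proj(w,[.5853,-.1605,z],True))
hsv=cv2.cvtColor(w['image'],cv2.COLOR_RGB2HSV); m=(hsv[150:330,250:400,2]<75).astype(np.uint8)
n,l,s,ce=cv2.connectedComponentsWithStats(m)
for i in range(1,n):
    if s[i,4]>40: print(s[i],ce[i]+[250,150])
t=telemetry.get_state()
R0=R.from_rotvec(t['eef_rot']).as_matrix(); print('to roll',R0.T@(np.array([.602,.0717,.2])-t['tcp_pos'])/.04)
b=[.602,.0717]
print('roll top proj',proj(w,[*b,.123],True))
E
```

```text
[ 0.5853 -0.1608  0.2407] 1.0040717996136115 [ 0.4 -0.3  0.5] [ 0.   -0.19 -0.04]
to seat [-0.00488551  0.02373554  3.16286604]
0.105 [325.13135953 188.07283635]
0.139 [324.9816538  197.85782405]
[102   0  48   3 113] [376.9380531  150.73451327]
[138  29  12  46 362] [394.83149171 200.66298343]
[ 67  32  18  26 334] [325.58083832 195.58982036]
[ 92 146  58  34 820] [372.83292683 316.34146341]
[142 166   8  14  67] [396.73134328 322.55223881]
[ 22 178  30   2  49] [284.75510204 328.6122449 ]
to roll [-5.56230964  1.84803745  1.19396021]
roll top proj [383.69591085 372.27717398]
```

Pin stands parked (grip blob centre (325.6,195.6), as predicted). Now turn and go above the big roll.

Call:
play_rows([
  [0,0,0,-0.1,0,0,1],
  [0,0,0,-0.1,0,0,1],
  [0,0,0,-0.1,0,0,1],
  [0,0,0,-0.1,0,0,1],
  [0,0,0,-0.1,0,0,1],
  [0,0,0,-0.1,0,0,1],
  [0,0,0,-0.1,0,0,1],
  [0,0,0,-0.1,0,0,1],
  [0,0,0,-0.1,0,0,1],
  [0,0,0,-0.1,0,0,1],
  [0,0,0,0,0,0,0.6],
  [0,0,0,0,0,0,0],
])

```text
time: 11.88
tcp_pos: [0.5857, -0.1607, 0.2792]
eef_rot: [-0.414, 3.113, -0.001]
wrist_force: [-0.2, -0.9, 0.3]
width: 1.0
gripper_force: 0.0
```

Call:
play_rows([
  [0,-0.1,0.3,0,0,0,0],
  [0,-0.2,0.6,0,0,0,0],
  [0,-0.28,0.8,0,0,0,0],
  [0,-0.28,0.8,0,0,0,0],
  [0,-0.28,0.8,0,0,0,0],
  [0,-0.28,0.8,0,0,0,0],
  [0,-0.28,0.8,0,0,0,0],
  [0,-0.2,0.5,0,0,0,0],
  [0,0,0.1,0,0,0,0],
  [0,0,0,0,0,0,0],
  [0,0,0,0,0,0,0],
])

```text
time: 12.8
tcp_pos: [0.6008, 0.0716, 0.2786]
eef_rot: [0.42, -3.113, 0.0]
wrist_force: [0.1, -0.7, 0.2]
width: 1.0
gripper_force: 0.0
```

Run:
```python
from h import *
w=grab('wrist','wrist9'); c=grab('scene','scene9'); t=telemetry.get_state(); print(t['tcp_pos'],t['eef_rot'],t['joint_pos'].round(2))
print('roll top',proj(w,[.602,.0717,.123],True))
hsv=cv2.cvtColor(w['image'],cv2.COLOR_RGB2HSV)
for p in ([.602,.0717,.123],):
    u=proj(w,p,True).astype(int); print(hsv[u[1]-40:u[1]+41:8,u[0]-40:u[0]+41:8].tolist()[5]); 
sc=load('scene0')['image']; h0=cv2.cvtColor(sc,cv2.COLOR_RGB2HSV)
print('roll colour',h0[210,252:280:4].tolist(), 'wood',h0[275,235:245:3].tolist())
a=cv2.inRange(hsv,(10,40,60),(30,255,255)); 
s=a[100:340,200:450]; print('\n'.join(''.join('#' if x else '.' for x in r[::4]) for r in s[::6]))
```

```text
[0.60088134 0.07065255 0.27873257] [-4.16497486e-01  3.11362230e+00 -2.60301752e-04] [ 0.38  0.36  0.38  0.   -1.58 -1.68]
roll top [324.52962115 185.14577352]
[[150, 2, 150], [98, 7, 153], [90, 3, 154], [19, 104, 170], [22, 74, 137], [20, 79, 138], [21, 74, 144], [18, 101, 162], [19, 102, 170], [18, 105, 168], [18, 102, 167]]
roll colour [[22, 70, 185], [23, 68, 179], [22, 44, 180], [75, 5, 188], [80, 4, 183], [80, 4, 193], [90, 3, 192]] wood [[106, 23, 121], [19, 99, 116], [19, 90, 196], [19, 91, 204]]
...............................................................
...............................................................
...............................................................
...............................................................
...............................................................
..........................############################.........
..........................############################.........
..........................#.#################..####..#.........
............................#######............#...............
..............
[... 1269 characters left out ...]
............................................................
...............................................................
....................#..........................................
...............................................................
...............................................................
.....................#.........................................
...............................................................
...............................................................
...........#...................................................
...........#.##................................................
............#.#................................................
```

```bash
cat > roll.py <<'E'
from h import *
w=load('wrist9')
hsv=cv2.cvtColor(w['image'],cv2.COLOR_RGB2HSV)
m=cv2.inRange(hsv,(19,45,90),(27,90,255)); m=cv2.morphologyEx(m,cv2.MORPH_OPEN,np.ones((3,3)))
n,l,s,ce=cv2.connectedComponentsWithStats(m[130:240,290:360])
i=1+np.argmax(s[1:,4]); print(s[i],ce[i]+[290,130])
for v in range(130,240,6):
    x=np.where(l[v-130]==i)[0]+290
    if len(x): print(v,x.min(),x.max())
k=load('scene9'); print('big roll centre pred top edge row ends', proj(w,[.602+.052*.965,.0717+.052*.262,.071],True),proj(w,[.602-.052*.965,.0717-.052*.262,.071],True))
E
python3 roll.py
```

```text
[  21   13   25   71 1589] [323.74197609 177.46003776]
148 313 335
154 313 335
160 313 335
166 313 335
172 312 335
178 312 335
184 312 335
190 311 335
196 313 334
202 312 334
208 313 335
big roll centre pred top edge row ends [324.6124275 217.6928745] [324.87403082 129.68109319]
```

Run:
```python
from h import *
w=load('wrist9'); th=np.linspace(0,2*np.pi,400)
xd=np.array([.965,.262,0]); yd=np.array([-.262,.965,0])
for off in (-.006,0,.006):
    r=[]
    for s in (-.012,.012):
        p=[np.array([.602,.0717,.071])+yd*s+xd*(off+.052*np.cos(a))+np.array([0,0,.052*np.sin(a)]) for a in th]
        v=np.array([proj(w,q,True)[1] for q in p]); r.append((v.min().round(1),v.max().round(1)))
    print(off,r)
g=w['image']
for v in range(120,232,3): print(v,g[v,318],g[v,330])
```

```text
-0.006 [(np.float64(124.4), np.float64(215.2)), (np.float64(124.4), np.float64(215.3))]
0 [(np.float64(129.6), np.float64(220.2)), (np.float64(129.7), np.float64(220.2))]
0.006 [(np.float64(134.9), np.float64(225.1)), (np.float64(134.9), np.float64(225.2))]
120 [145 146 149] [143 143 145]
123 [144 145 147] [147 149 150]
126 [152 135 105] [145 130 107]
129 [148 124  89] [147 124  84]
132 [82 71 52] [84 76 54]
135 [102  91  67] [102  89  63]
138 [119 107  77] [117 104  76]
141 [129 114  86] [129 114  82]
144 [134 121  89] [138 121  89]
147 [142 128  96] [136 123  93]
150 [142 129  97] [138 126  97]
153 [134 119  93] [136 123  93]
156 [129 117  89] [135 122  92]
159 [134 121  92] [132 120  92]
162 [135 122  94] [132 120  91]
165 [135 123  93] [131 117  87]
168 [141 127  96] [135 121  92]
171 [139 126  95] [135 123  93]
174 [141 127  96] [140 128  98]
177 [138 125  95] [137 127  97]
180 [134 122  93] [139 128  96]
183 [135 123  94] [140 127  98]
186 [135 121  91] [139 126  98]
189 [140 126  96] [136 123  94]
192 [140 129  96] [137 125  95]
195 [136 122  92] [137 123  93]
198 [137 123  96] [132 120  91]
201 [138 126  96] [136 124  94]
204 [144 132 101] [141 128  97]
207 [139 128  94] [144 130  98]
210 [140 130  95] [146 133 101]
213 [132 118  85] [142 124  93]
216 [119 106  80] [122 105  77]
219 [97 84 62] [101  90  66]
222 [147 147 148] [146 146 144]
225 [148 148 149] [151 150 152]
228 [151 151 154] [147 147 148]
231 [148 150 150] [145 145 147]
```

Call:
play_rows([
  [0,-0.03,0.02,0.3,0,0,0],
  [0,0,0,0.7,0,0,0],
  [0,0,0,0.8,0,0,0],
  [0,0,0,0.8,0,0,0],
  [0,0,0,0.7,0,0,0],
  [0,0,0,0.4,0,0,0],
  [0,0,0,0.3,0,0,0],
  [0,0,0,0.2,0,0,0],
  [0,0,0,0.07,0,0,0],
  [0,0,0,0,0,0,0],
  [0,0,0,0,0,0,0],
])

```text
time: 13.82
tcp_pos: [0.6025, 0.0724, 0.1087]
eef_rot: [-0.417, 3.112, -0.0]
wrist_force: [0.5, 1.1, 0.7]
width: 1.0
gripper_force: 0.0
```

Call:
play_rows([
  [0.2,0,0,0,0,0,0],
  [0.4,0,0,0,0,0,0],
  [0.6,0,0,0,0,0,0],
  [0.8,0,0,0,0,0,0],
  [1,0,0,0,0,0,0],
  [1,0,0,0,0,0,0],
  [1,0,0,0,0,0,0],
  [1,0,0,0,0,0,0],
  [1,0,0,0,0,0,0],
], grip_force=60)

```text
time: 14.57
tcp_pos: [0.6021, 0.0727, 0.108]
eef_rot: [-0.417, 3.113, -0.0]
wrist_force: [-0.7, -0.4, 3.5]
width: 0.258
gripper_force: 62.0
```

Call:
play_rows([
  [1,0,0,-0.1,0,0,0],
  [1,0,0,-0.2,0,0,0],
  [1,0,0,-0.4,0,0,0],
  [1,0,0,-0.6,0,0,0],
  [1,0,0,-0.6,0,0,0],
  [1,0,0,-0.6,0,0,0],
  [1,0,0,-0.6,0,0,0],
  [1,0,0,-0.6,0,0,0],
  [1,0,0,-0.6,0,0,0],
  [1,0,0,-0.4,0,0,0],
  [1,0,0,-0.1,0,0,0],
  [1,0,0,0,0,0,0],
])

```text
time: 15.57
tcp_pos: [0.6023, 0.0728, 0.3009]
eef_rot: [-0.417, 3.111, 0.001]
wrist_force: [-1.5, 0.3, -1.4]
width: 0.257
gripper_force: 61.5
```

Call:
play_rows([
  [1,0,0,0,0,0,-0.5],
  [1,0,0,0,0,0,-1],
  [1,0,0,0,0,0,-1],
  [1,0,0,0,0,0,-1],
  [1,0,0,0,0,0,-1],
  [1,0,0,0,0,0,-1],
  [1,0,0,0,0,0,-1],
  [1,0,0,0,0,0,-1],
  [1,0,0,0,0,0,-1],
  [1,0,0,0,0,0,-1],
  [1,0,0,0,0,0,-1],
  [1,0,0,0,0,0,-0.2],
])

```text
time: 16.57
tcp_pos: [0.6013, 0.0727, 0.2977]
eef_rot: [1.777, -2.587, -0.002]
wrist_force: [-0.6, -0.2, -0.5]
width: 0.26
gripper_force: 61.5
```

Run:
```python
from h import *
s=telemetry.get_state(); t=s['tcp_pos']; print(t,s['eef_rot'],s['width'],s['joint_pos'].round(2))
R0=R.from_rotvec(s['eef_rot']).as_matrix(); print(R0[:,1])
X=np.array([.9316,-.3635]);O=np.array([.5035,-.205])
for x in (-.125,0.0): print(x,R0.T@(np.append(O+x*X,.163)-t)/.04)
w=grab('wrist','wrist10')
hsv=cv2.cvtColor(w['image'],cv2.COLOR_RGB2HSV); m=cv2.inRange(hsv,(18,35,60),(28,110,255))
print('\n'.join(''.join('#' if x else '.' for x in r[::3]) for r in m[120:330:5,270:380]))
```

```text
[0.60126979 0.07268812 0.29771024] [ 1.77691534e+00 -2.58706398e+00 -2.32684144e-03] 0.2600655658238434 [ 0.38  0.37  0.43 -0.   -1.64 -0.74]
[-0.93336365  0.35891996  0.00295952]
-0.125 [7.33586701 2.90467274 3.38876905]
0.0 [ 7.35121972 -0.22029283  3.37954654]
.....................................
.......................###...........
.....................#####...........
...................#..##.###.........
................####...######........
............##################.......
............#############.#####......
.........##################...##.....
.......##.#################.#####....
.....###...################..######..
.....###..#################...######.
......######################....#####
.......#######################...####
........######################...####
..........######################.....
...........####################.....#
...........##################.......#
...........#################.....##..
...........##################.##.....
...........###################.......
...........#################.........
...........#################.........
...........#################.........
..........##################.........
..........##################.........
...........################..........
...........################..........
...........################..........
...........################..........
...........################..........
...........################..........
...........################..........
...........################..........
...........################..........
...........################..........
...........################..........
...........################..........
............##############...........
............##############...........
.....................................
.....................................
.....................................
```

Call:
play_rows([
  [1,0.35,0.14,0,0,0,0],
  [1,0.7,0.28,0,0,0,0],
  [1,0.8,0.32,0,0,0,0],
  [1,0.8,0.32,0,0,0,0],
  [1,0.8,0.32,0,0,0,0],
  [1,0.8,0.32,0,0,0,0],
  [1,0.8,0.32,0,0,0,0],
  [1,0.8,0.32,0,0,0,0],
  [1,0.8,0.32,0,0,0,0],
  [1,0.5,0.2,0,0,0,0],
  [1,0.18,0.05,0,0,0,0],
  [1,0,0,0,0,0,0],
])

```text
time: 17.62
tcp_pos: [0.3861, -0.1594, 0.2995]
eef_rot: [-1.769, 2.596, 0.0]
wrist_force: [0.9, 1.0, -1.3]
width: 0.259
gripper_force: 61.5
```

```bash
cat > fr.py <<'E'
from h import *
s=telemetry.get_state(); t=s['tcp_pos']; R0=R.from_rotvec(s['eef_rot']).as_matrix()
X=np.array([.9316,-.3635]);Y=np.array([.3635,.9316]);O=np.array([.5035,-.205])
d=t[:2]-O; print('stand frame',d@X,d@Y,t[2],'width',s['width'],'F',s['wrist_force'].round(1),'M',s['moment'].round(2))
for x in (-.125,0.0): print(x,(R0.T@(np.append(O+x*X,.163)-t)/.04).round(3))
E
python3 fr.py
python3 - <<'E'
from h import *
c=grab('scene','scene11'); w=load('scene0'); print([ (c['image'][v,u]) for u,v in [(435,193),(339,225)]])
hsv=cv2.cvtColor(c['image'],cv2.COLOR_RGB2HSV); m=cv2.inRange(hsv,(18,40,60),(28,110,255))[150:280,300:470]
n,l,s,ce=cv2.connectedComponentsWithStats(m)
for i in range(1,n):
    if s[i,4]>60: print(s[i],ce[i]+[300,150])
E
```

```text
stand frame -0.1259882938056381 -0.00017204547029129274 0.29952940519493937 width 0.25892871828941516 F [ 0.9  1.  -1.3] M [ 0.08 -0.05  0.01]
-0.125 [-0.004 -0.025  3.413]
0.0 [-0.012 -3.15   3.413]
[array([ 89, 108, 125], dtype=uint8), array([36, 34, 36], dtype=uint8)]
[61  0 16 10 69] [367.88405797 153.57971014]
[ 90   0  17  16 128] [398.734375  156.3984375]
[  80   23   55   44 1244] [404.39389068 196.33681672]
[131 108  39  22 379] [456.7414248  271.17941953]
```

Call:
play_rows([
  [1,0,0,0.2,0,0,0],
  [1,0,0,0.4,0,0,0],
  [1,0,0,0.6,0,0,0],
  [1,0,0,0.6,0,0,0],
  [1,0,0,0.6,0,0,0],
  [1,0,0,0.5,0,0,0],
  [1,0,0,0.4,0,0,0],
  [1,0,0,0.1,0,0,0],
  [1,0,0,0,0,0,0],
  [1,0,0,0,0,0,0],
])

```text
time: 18.5
tcp_pos: [0.3879, -0.1582, 0.164]
eef_rot: [1.775, -2.592, 0.001]
wrist_force: [-0.1, -0.7, 0.2]
width: 0.261
gripper_force: 61.5
```

```bash
python3 fr.py
python3 - <<'E'
from h import *
c=grab('scene','scene12')
hsv=cv2.cvtColor(c['image'],cv2.COLOR_RGB2HSV); m=cv2.inRange(hsv,(15,35,40),(30,130,255))
m=m[190:300,330:450]
print('\n'.join('%d '%(190+3*i)+''.join('#' if x else '.' for x in r[::2]) for i,r in enumerate(m[::3])))
X=np.array([.9316,-.3635,0]);Y=np.array([.3635,.9316,0]);O=np.array([.5035,-.205,0])
cc=O-.125*X+[0,0,.125]
for n,r in (('out',.052),('in',.037)):
  for sx in (-.012,.012): print(n,sx,[proj(c,cc+sx*X+r*(np.cos(a)*Y+np.sin(a)*np.array([0,0,1]))).round(0).tolist() for a in (0,np.pi/2,np.pi,1.5*np.pi)])
E
```

```text
stand frame -0.12470923879884409 0.0015779275888829576 0.16399182756745773 width 0.2605271043705583 F [-0.1 -0.7  0.2] M [-0.03 -0.02 -0.06]
-0.125 [0.039 0.007 0.025]
0.0 [ 0.046 -3.118  0.026]
190 ......................................................#####.
193 .........................................................##.
196 ......................................................#.....
199 ............................................................
202 ............................................................
205 ............................................................
208 ............................................................
211 ............................................................
214 ............................................................
217 ............................................................
220 .............................######.........................
223 ..........................########..........................
226 .......................###########.........#................
229 ......................###########......#####............
[... 1099 characters left out ...]
######....
283 ................................................#####.......
286 ..............................................#####........#
289 ............................................#####..........#
292 ..........................................####...........###
295 .......................................####...........######
298 .....................................####...........########
out -0.012 [[374.0, 244.0], [402.0, 226.0], [420.0, 237.0], [394.0, 254.0]]
out 0.012 [[371.0, 235.0], [398.0, 217.0], [417.0, 229.0], [391.0, 245.0]]
in -0.012 [[381.0, 243.0], [400.0, 230.0], [414.0, 238.0], [395.0, 250.0]]
in 0.012 [[378.0, 234.0], [397.0, 222.0], [410.0, 229.0], [392.0, 241.0]]
```

The roll silhouette (370–420, 218–254) matches the prediction. Slide onto the bar.

Call:
play_rows([
  [1,0.02,-0.1,0,0,0,0],
  [1,0.02,-0.2,0,0,0,0],
  [1,0,-0.3,0,0,0,0],
  [1,0,-0.3,0,0,0,0],
  [1,0,-0.3,0,0,0,0],
  [1,0,-0.4,0,0,0,0],
  [1,0,-0.4,0,0,0,0],
  [1,0,-0.4,0,0,0,0],
  [1,0,-0.4,0,0,0,0],
  [1,0,-0.2,0,0,0,0],
  [1,0,-0.1,0,0,0,0],
  [1,0,0,0,0,0,0],
])

```text
time: 19.55
tcp_pos: [0.5028, -0.2052, 0.1634]
eef_rot: [1.773, -2.593, -0.0]
wrist_force: [-0.4, -0.3, -0.9]
width: 0.26
gripper_force: 61.5
```

```bash
python3 fr.py
```

```text
stand frame -0.0005937405923719667 -0.0004123036648350308 0.16344134155814322 width 0.2598650746603526 F [-0.4 -0.3 -0.9] M [ 0.01 -0.02  0.06]
-0.125 [-0.013  3.11   0.012]
0.0 [-0.01  -0.015  0.011]
```

Call:
play_rows([
  [1,0,0,0.15,0,0,0],
  [1,0,0,0.25,0,0,0],
  [1,0,0,0.15,0,0,0],
  [1,0,0,0.08,0,0,0],
  [1,0,0,0.05,0,0,0],
  [1,0,0,0,0,0,0],
  [1,0,0,0,0,0,0],
])

```text
time: 20.13
tcp_pos: [0.5022, -0.2049, 0.1366]
eef_rot: [1.774, -2.593, 0.0]
wrist_force: [0.6, 0.4, -0.2]
width: 0.262
gripper_force: 61.5
```

```bash
python3 fr.py
```

```text
stand frame -0.001231847653521096 -0.00037780406669655505 0.13660929371636815 width 0.26154908407047445 F [ 0.6  0.4 -0.2] M [ 0.01 -0.   -0.03]
-0.125 [-0.014  3.094 -0.66 ]
0.0 [-0.009 -0.031 -0.66 ]
```

Call:
play_rows([
  [1,0,0,0.03,0,0,0],
  [1,0,0,0.03,0,0,0],
  [1,0,0,0,0,0,0],
  [1,0,0,0,0,0,0],
])

```text
time: 20.47
tcp_pos: [0.5026, -0.2051, 0.1347]
eef_rot: [-1.774, 2.592, -0.002]
wrist_force: [-1.0, -0.9, 3.6]
width: 0.261
gripper_force: 61.9
```

```bash
python3 fr.py
```

```text
stand frame -0.0007811621836279879 -0.0004423141414040499 0.13474009119670213 width 0.2613137521042664 F [-1.  -0.9  3.6] M [-0.12  0.24 -0.02]
-0.125 [-0.016  3.105 -0.71 ]
0.0 [-0.011 -0.02  -0.706]
```

Call:
play_rows([
  [0.8,0,0,0,0,0,0],
  [0.7,0,0,0,0,0,0],
  [0.6,0,0,0,0,0,0],
  [0.5,0,0,0,0,0,0],
  [0.3,0,0,0,0,0,0],
  [0.3,0,0,-0.2,0,0,0],
  [0.3,0,0,-0.5,0,0,0],
  [0.3,0,0,-0.8,0,0,0],
  [0.3,0,0,-0.8,0,0,0],
  [0.3,0,0,-0.8,0,0,0],
  [0.3,0,0,-0.4,0,0,0],
  [0.3,0,0,0,0,0,0],
])

```text
time: 21.47
tcp_pos: [0.5039, -0.2057, 0.2796]
eef_rot: [-1.771, 2.588, -0.011]
wrist_force: [-0.5, -1.1, 0.1]
width: 0.696
gripper_force: 0.0
```

```bash
python3 fr.py
python3 - <<'E'
from h import *
w=grab('wrist','wrist14')
X=np.array([.9316,-.3635,0]);Y=np.array([.3635,.9316,0]);O=np.array([.5035,-.205,0])
print('roll top exp',proj(w,O+[0,0,.148],True),'halfwidth pts',proj(w,O-.012*X+[0,0,.148],True),proj(w,O+.012*X+[0,0,.148],True))
print('ends',proj(w,O+.052*Y+[0,0,.096],True),proj(w,O-.052*Y+[0,0,.096],True),'pin top',proj(w,[.5853,-.1605,.139],True))
hsv=cv2.cvtColor(w['image'],cv2.COLOR_RGB2HSV)
m=cv2.inRange(hsv,(18,40,60),(28,110,255))[60:330,250:400]
n,l,s,ce=cv2.connectedComponentsWithStats(m)
for i in range(1,n):
    if s[i,4]>100:
        print(s[i]+[250,60,0,0,0],ce[i]+[250,60])
        r=cv2.minAreaRect(np.argwhere(l==i)[:,::-1].astype(np.float32)); print(r)
m=(hsv[60:330,120:400,2]<75).astype(np.uint8)
n,l,s,ce=cv2.connectedComponentsWithStats(m)
for i in range(1,n):
    if 100<s[i,4]<900: print('dark',s[i],ce[i]+[120,60])
E
```

```text
stand frame 0.0005889589112489458 -0.000544783043331957 0.27956592605742825 width 0.6955659653464259 F [-0.5 -1.1  0.1] M [0.03 0.01 0.  ]
-0.125 [-0.016  3.166  2.886]
0.0 [-0.012  0.041  2.914]
roll top exp [326.94744249 189.32643387] halfwidth pts [340.11503131 189.39408348] [313.78600632 189.26990418]
ends [327.09612338 223.29050539] [327.41769366 129.19332763] pin top [268.20833246 254.5833411 ]
[ 316  127   27   97 2493] [328.8804653  174.88888889]
((79.0, 115.0), (96.0, 26.0), 90.0)
[315 310  50  20 414] [342.2705314  321.71497585]
((89.5, 259.5), (19.0, 49.0), 90.0)
dark [ 47   0  20  74 170] [181.15294118  97.28823529]
dark [263   0  17  22 126] [389.47619048  71.49206349]
dark [233   2  36  42 499] [364.18436874  88.53106212]
dark [ 24  20  16  15 142] [151.20422535  87.41549296]
dark [176 133  20   7 133] [305.2556391  195.93233083]
dark [223 133  31   7 182] [357.54945055 195.53296703]
```

Call:
play_rows([
  [0.3,0.3,0.3,-0.5,0,0,0],
  [0.3,0.3,0.3,-0.5,0,0,0],
  [0.3,0,0,0,0,0,0],
  [0.3,0,0,0,0,0,0],
  [0.3,0,0,0,0,0,0],
  [0.3,0,0,0,0,0,0],
])

```text
time: 22.02
tcp_pos: [0.4709, -0.2181, 0.3126]
eef_rot: [1.774, -2.591, -0.004]
wrist_force: [-0.3, -0.2, -1.1]
width: 0.699
gripper_force: 0.0
```

Run:
```python
from h import *
w=grab('wrist','wrist15')
X=np.array([.9316,-.3635,0]);O=np.array([.5035,-.205,0])
p=proj(w,[.5853,-.1605,.139],True); print('pin top',p,'roll top exp',proj(w,O+[0,0,.148],True))
g=cv2.cvtColor(w['image'],cv2.COLOR_RGB2GRAY); u,v=p.astype(int)
print('\n'.join(''.join('#' if x<75 else '.' for x in r) for r in g[v-24:v+20:3,u-25:u+25]))
hsv=cv2.cvtColor(w['image'],cv2.COLOR_RGB2HSV)
m=cv2.inRange(hsv,(18,40,60),(28,110,255))
n,l,s,ce=cv2.connectedComponentsWithStats(m)
for i in range(1,n):
    if s[i,4]>800: print(s[i],ce[i])
```

```text
pin top [250.90550788 260.09609819] roll top exp [299.98304313 203.77842248]
..................................................
...................................####...........
........................################..........
......................###################.........
....................#####################.........
..........###############################.........
.......##################################.........
.....####################################.........
...#######################################........
.#########################################........
##########################################........
##########################################........
#######...........########################........
##########.........#######################........
############.......######################.........
[ 290  147   27   87 2076] [302.88776493 189.52456647]
```

Call:
play_rows([
  [0,-0.5,-0.5,0,0,0,0],
  [0,-0.7,-0.7,0,0,0,0],
  [0,-0.7,-0.4,0,0,0,0],
  [0,-0.3,0,0,0,0,0],
  [0,0,0,0,0,0,0],
  [0,0,0,0,0,0,0],
  [0,0,0,0,0,0,0],
])

```text
time: 22.65
tcp_pos: [0.5623, -0.16, 0.314]
eef_rot: [1.774, -2.592, 0.0]
wrist_force: [0.5, 0.0, 0.3]
width: 1.001
gripper_force: 0.0
```

Run:
```python
from h import *
w=grab('wrist','wrist16')
O=np.array([.5035,-.205,0])
p=proj(w,[.5853,-.1605,.139],True); print('pin top',p,'collar',proj(w,[.5853,-.1605,.105],True),'roll top exp',proj(w,O+[0,0,.148],True))
g=cv2.cvtColor(w['image'],cv2.COLOR_RGB2GRAY); u,v=p.astype(int)
print('\n'.join('%d '%(v-26+2*i)+''.join('#' if x<75 else '.' for x in r) for i,r in enumerate(g[v-26:v+24:2,u-25:u+25])))
m=cv2.inRange(cv2.cvtColor(w['image'],cv2.COLOR_RGB2HSV),(18,40,60),(28,110,255))
n,l,s,ce=cv2.connectedComponentsWithStats(m)
for i in range(1,n):
    if s[i,4]>800: print(s[i],ce[i])
```

```text
pin top [304.54275643 186.38484059] collar [306.5138935  179.66110429] roll top exp [363.94948268 118.8809993 ]
160 ..................................................
162 ..................................................
164 ..................................................
166 ..................................................
168 ..................................................
170 ..................................................
172 ..................................................
174 ..................................................
176 .........................####.#...................
178 .........................###.####.................
180 ........................########..................
182 .....................############.................
184 ....................##############................
186 ....................#############.................
188 ....................##############................
190 ....................############..................
192 ......................#########...................
194 ..................................................
196 ..................................................
198 ..................................................
200 ..................................................
202 ..................................................
204 ..................................................
206 ..................................................
208 ..................................................
[ 348   72   30   90 2174] [363.82014719 116.84682613]
[ 317  267   94   64 1631] [366.38320049 300.71489884]
```

Pin grip top at about (305,187), as predicted, so it stands upright in the notch. The roll hangs at the expected place.

```bash
python3 -c "
from workcell import hand_in; print(hand_in())"
```

```text
the job is handed in; nothing more can be done
None
```

I handed the job in at about 23 s: the pin stands parked in the side notch and the big roll hangs at the middle of the bar, both confirmed in the last wrist image; no verdict came back, and I did not re-measure the other objects, though no unexpected contact force appeared.

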